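# Roll the hex valve block to its port face

### The arm

A 6-joint arm with a two-finger parallel gripper is mounted at the origin on the work surface. World frame = base frame: x ahead of the robot, y to its left, z up, the work surface at z = 0. Lengths are in mm, angles in rad, forces in N, time in s.
With the tool pointing down it reaches from about 350 to 875 mm from the base axis. Payload 4.2 kg.
Tool frame: the origin (TCP) lies between the finger pads; the fingertips stand 14 mm ahead of it and the grasp point (between the pads) lies 5 mm behind it; z points along the fingers, y is the line along which they close (so a half turn about z gives the same grasp; the last joint's range is limited). The gripper opens to 85 mm and grips with 20 to 120 N. Pads are 22 mm wide; open, the fingers measure 114 mm over their backs; the gripper's body (76 mm by 85 mm) begins 54 mm behind the grasp point. The pads swing forward as they close: fully open they stand 13 mm farther back than shut.
Start: joints at [0.259, 0.385, 0.008, 0, -1.194, -0.259], TCP at [624.979, 0.025, 245.312] pointing down, gripper open.
Joint ranges: [-3.14, 3.14], [-1.21, 2.06], [-1.07, 1.41], [-3.16, 2.05], [-2.99, -0.16], [-3.1, 3.1]. Speed limits (rad/s): [2.79, 2.79, 3.14, 3.14, 3.14, 3.14].

### API

Orientations are given as a unit quaternion [x, y, z, w].
In Python, from bench import * gives the robot as it stands.
- The arm moves only by the tool carry_out, never from a script. Its argument "motion" is a list of rows, each a list of 7 numbers: the turn, a rotation vector about the tool's x, y, z in rad, then the shift along the tool's x, y, z in mm, then the opening, from -1 (shut) to 1 (fully open), so that 0 is half open. A call has 1 to 5 rows; each row is the pose to reach, as a shift and turn from the pose commanded when the call began, along the tool's axes at that moment; what a row does not reach only later rows make up. A row lasts 1/8 s, in which the tool goes at most 62.5 mm and 10.7 degrees, less where a joint would pass 70% of its speed; a pose out of reach is approached as far as the arm can. A call with a gripper value outside its range is refused whole. The fingers move at their own pace and stop on an object; the grip force is fixed at half the most. Time passes only in rows, so rows that repeat a pose let the fingers close. It gives the time, the measured TCP pose, the force, the opening and the grip force at its end, in the units of the state.
- read_state(): the state, without advancing time (a new reading comes with each control period).
- get_image(name): name is "scene" or "side" or "wrist"; returns a dict with "color" (384x512x3 uint8, blue, green, red), "mtx" (3x3 intrinsics, pixels), "position" and "orientation" of the camera in the world. Camera axes: x right, y down, z forward; pixel columns grow to the right and rows downward; lengths in mm; the calibration is good to about 2 mm. The wrist camera is an equidistant fisheye: a pixel r from the principal point sees the ray r / f radians off the axis. A picture is of the moment at which its call begins. There is no depth.
- job_done(): hands the job in; it is judged then, once.
The state is a dict: "clock": time; "joints": joint angles; "joint_vel": joint speeds; "joint_efforts": joint torques, N m; "position": TCP position; "ee_rot": TCP orientation; "contact_force": force on the tool from outside, world axes, zero at the start; "wrist_torque": the same for the moment, N m; "gripper_width": finger opening in mm; "grasp_force": force on a finger pad.
Only numpy, scipy, OpenCV 4.12 (cv2) and the standard library are available. Lean on these libraries where they do the work, as an engineer would, in place of code of your own. Each camera call takes 0.05 s, during which the arm holds its last target. There are 200 camera calls.

### The job

On the rubber bench mat lie two hexagonal valve blocks, one of aluminium and one of brass. Roll the aluminium block over by one face so that its blue port face looks straight up, and leave it lying flat on the mat; keep it low, never raising it more than about 5 cm off the mat. Leave the brass block where it lies.

Things in the scene. Friction and masses are not known exactly. Their poses are not given: they have to be found in the camera images.
- alloy_block: Silver-grey aluminium hexagonal block: regular hexagonal prism, 50 mm across flats, faces 28.9 mm wide, 54 mm long, about 0.3 kg, loose. Origin at its centre, x along its length; end faces at x = +-27 mm. It lies on a long face at any heading. One long face is blue with two brass-ringed ports: at the start it slants, next to the top face on the block's +y side, 60 degrees from straight up.
- blue_face (a point): Centre of the blue port face of the aluminium block (25 mm from the block's centre). x runs along the block, z points straight out of the face: it must end pointing straight up.
- brass_block: Bystander: yellow brass hexagonal block, 46 mm across flats, 54 mm long, about 0.8 kg, no blue face; origin at its centre, x along its length. Lies on the same mat, its centre at least 150 mm from the aluminium block's centre; must not be moved.
- mat: Black grippy rubber mat (a block pushed high on a face tips over its lower edge without sliding) fixed to the bench, 340 mm (its x) by 520 mm (its y), 8 mm thick; origin at the centre of its underside on the bench, so its top is 8 mm above the bench. Nothing else stands on it but the two blocks; a gear, a can and a spanner lie beside it.
Mind the look-alikes: they are no part of the job. There is more than one size of the alloy_block; the job needs the middle-sized.

How it is judged (in metres and radians):
At the end, for the whole second after the job is handed in: The aluminium block lies at rest, flat on the mat (its centre 22 to 28 mm above the mat's top and within the mat's outline), with the blue face up within 10 degrees, and the brass block is within 20 mm of where it started (angle between blue_face's own z axis and vertical below 0.17 rad and height (world z) of alloy_block between 0.03 and 0.036 m and x of alloy_block in the frame of mat between -0.17 and 0.17 m and y of alloy_block in the frame of mat between -0.26 and 0.26 m and linear speed of alloy_block below 0.02 m/s and angular speed of alloy_block below 0.2 rad/s and distance of brass_block from where it was at the start of the episode below 0.02 m); the robot touches nothing.
It fails at once if the aluminium block is raised well off the mat (its centre more than 100 mm above the bench, some 65 mm higher than at rest) (height (world z) of alloy_block above 0.1 m).
It fails at once if the brass block is moved by more than 20 mm (distance of brass_block from where it was at the start of the episode above 0.02 m).
It also fails if it takes over 32 s, if anything falls off the work surface, if the arm or the gripper's body presses on something with over 40 N, if the wrist force passes 120 N, or if a joint passes its speed limit or range.

## Working session

There is one attempt and no reset: what is moved stays moved. The work goes in short steps, Python scripts to look and compute and a tool call to move; the robot and the scene stay as the last step left them, time stands still between calls to the robot, and variables do not carry over. Pictures are saved under pics/ and viewed, at most 10 in all, crops included, and the job is handed in when it is done.

Besides the shell and the picture viewer there is one more tool, called after "Call:" by a JSON object that holds its "name" and its "arguments", one argument or row to a line. carry_out: Moves the arm, as the interface text tells. Its arguments: {"type":"object","properties":{"motion":{"type":"array"}},"required":["motion"]}

```bash
mkdir -p pics
cat > h.py <<'E'
from bench import *
import numpy as np, cv2
from scipy.spatial.transform import Rotation as R
def ray(im,u,v):
    K=im["mtx"];d=np.array([(u-K[0][2])/K[0][0],(v-K[1][2])/K[1][1],1.])
    return np.array(im["position"]),R.from_quat(im["orientation"]).apply(d)
def onz(im,u,v,z):
    p,d=ray(im,u,v);return p+d*(z-p[2])/d[2]
def proj(im,P):
    q=R.from_quat(im["orientation"]).inv().apply(np.array(P)-im["position"]);q=np.array(im["mtx"])@q;return q[:2]/q[2]
E
python3 - <<'E'
from h import *
a=get_image("scene");b=get_image("side")
cv2.imwrite("pics/scene.png",a["color"]);cv2.imwrite("pics/side.png",b["color"])
import pickle;pickle.dump((a,b),open("im.pkl","wb"))
for i in(a,b):print(i["position"],i["orientation"])
print(read_state())
E
```

```text
[1020.23544908  -40.68972981  595.82071845] [ 0.77237677  0.55941956 -0.16938224 -0.24858308]
[ 472.23161131 -513.70714359  511.42157175] [ 0.88125815 -0.14541831  0.06342003 -0.44521398]
{'clock': 0.1, 'joints': array([ 2.58584985e-01,  3.85501977e-01,  6.78785202e-03, -4.44798450e-04,
       -1.19402343e+00, -2.58610009e-01]), 'joint_vel': array([ 2.40104907e-03, -3.06254465e-04,  2.88015931e-03,  1.83423286e-03,
        1.99862894e-03, -7.95033221e-05]), 'joint_efforts': array([-2.41840362e-04, -3.93318665e+01,  1.88929778e+01,  4.19793829e+00,
       -2.58899068e-03, -3.31562532e-06]), 'position': array([6.24510614e+02, 1.31739484e-02, 2.44325956e+02]), 'ee_rot': array([-7.07039581e-01,  7.07173278e-01,  6.66688409e-04, -7.35084911e-04]), 'contact_force': array([-0.09363172,  0.70743883, -0.51169635]), 'wrist_torque': array([-0.01708093, -0.00312103, -0.02769473]), 'grasp_force': 0.0, 'gripper_width': 85.34634522774842}
```

View pics/scene.png

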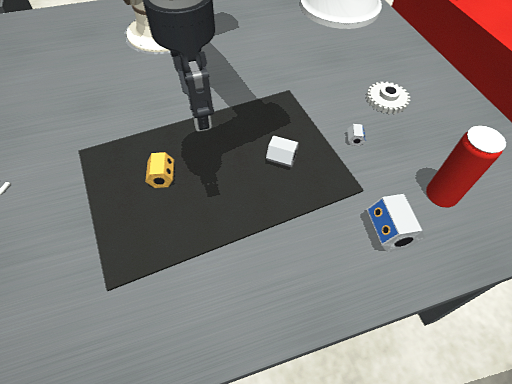

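View pics/side.png

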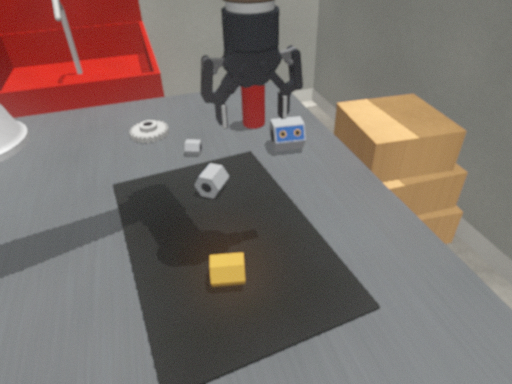

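Candidates in the scene view: the small grey hex at (357,134), off the mat; the large one with a blue face at (393,222), off the mat; and the grey one on the mat at (282,151). The last fits: it is middle-sized and on the mat. I'll confirm it in an enlarged crop.

Run:
```python
from h import *
import pickle;a,b=pickle.load(open("im.pkl","rb"))
w=get_image("wrist");pickle.dump((a,b,w),open("im.pkl","wb"))
f=lambda i,x,y,s,k:cv2.resize(i["color"][y:y+s,x:x+s],(k,k),interpolation=cv2.INTER_CUBIC)
o=np.hstack([f(a,257,126,50,400),f(b,187,155,50,400)])
cv2.imwrite("pics/crop.png",o);cv2.imwrite("pics/wrist.png",w["color"])
print(w["mtx"],w["position"],w["orientation"])
for n,i,c in(("sc",a,(282,151)),("sd",b,(212,181))):
    print(n,onz(i,*c,33))
print("brass",onz(a,160,170,31),onz(b,227,268,31))
print("mat corners",[onz(a,*c,8).round() for c in((80,151),(291,91),(362,190),(108,290))])
```

```text
[[297.31863964   0.         253.80799737]
 [  0.         297.31863964 187.63465478]
 [  0.           0.           1.        ]] [624.5042864  -77.82339399 373.20944388] [-5.68302156e-05  9.88115969e-01  1.53706464e-01 -1.07326491e-03]
sc [574.36862686 170.00785466  33.        ]
sd [578.81580481 166.91208309  33.        ]
brass [545.1221445  -84.15575844  31.        ] [548.37615535 -82.55086092  31.        ]
mat corners [array([ 420., -243.,    8.]), array([372., 273.,   8.]), array([704., 299.,   8.]), array([ 756., -211.,    8.])]
```

View pics/crop.png

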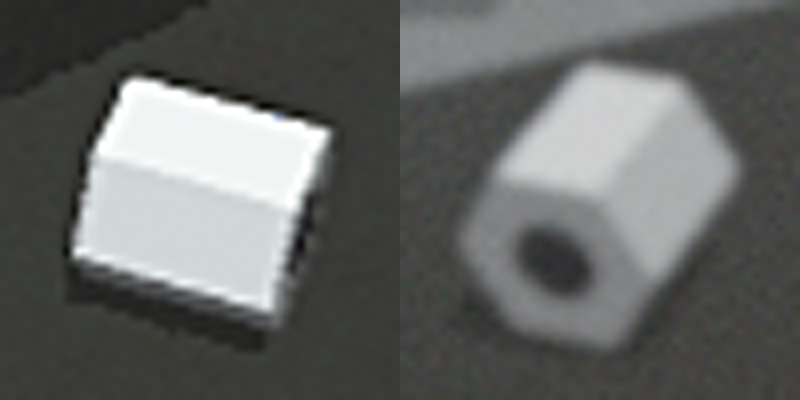

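View pics/wrist.png

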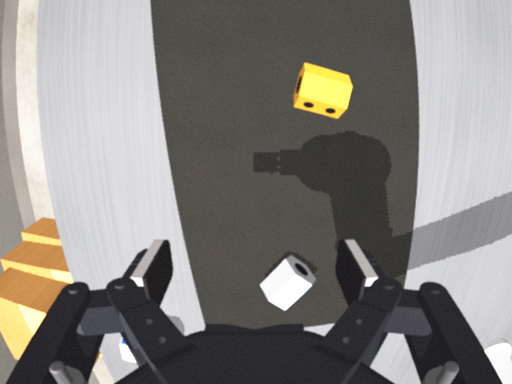

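The scene crop shows the bright top face with corners near (273,135), (298,142), (294,152) and (269,145), and a plain grey slanted face towards the camera. A trace of blue shows on the far edge. The side crop shows the bored end at about (206,187), with plain faces to the right. So the blue face is on the -x side, towards the robot, and the block must roll its top towards +x. I'll grip it on the end faces, turn it 60° about its axis and set it down.

Run:
```python
from h import *
import pickle;a,b,w=pickle.load(open("im.pkl","rb"))
A=np.array([(273.5,135.5),(298.3,142),(293.9,152),(268.6,145.4)])-.45
B=np.array([(199.1,177.5),(210.1,162.75),(222.4,164.4),(212.4,179.75)])-.45
PA=np.array([onz(a,*p,58)for p in A]);PB=np.array([onz(b,*p,58)for p in B])
print(PA.round(1),PB.round(1),sep="\n")
for P in(PA,PB):
    print(P.mean(0),[ (np.linalg.norm(P[i]-P[(i+1)%4]).round(1), np.degrees(np.arctan2(*(P[(i+1)%4]-P[i])[1::-1])).round(1)) for i in range(4)])
s=read_state();print(R.from_quat(s["ee_rot"]).as_matrix().round(3))
```

```text
[[547.1 158.3  58. ]
 [579.9 201.2  58. ]
 [602.6 182.3  58. ]
 [570.2 139.2  58. ]]
[[550.1 154.7  58. ]
 [583.9 203.   58. ]
 [607.8 187.3  58. ]
 [574.5 137.3  58. ]]
[574.94411159 170.26147312  58.        ] [(np.float64(54.1), np.float64(52.5)), (np.float64(29.5), np.float64(-39.8)), (np.float64(53.9), np.float64(-127.0)), (np.float64(29.9), np.float64(140.5))]
[579.07805055 170.57110319  58.        ] [(np.float64(58.9), np.float64(55.0)), (np.float64(28.6), np.float64(-33.3)), (np.float64(60.0), np.float64(-123.7)), (np.float64(29.9), np.float64(144.5))]
[[-0.    -1.    -0.002]
 [-1.     0.    -0.   ]
 [ 0.     0.002 -1.   ]]
```

```bash
cat >> h.py <<'E'
C=np.array([576.,170.,33.]);H=np.radians(53)
AX=np.array([np.cos(H),np.sin(H),0])
def target(tilt,back=0,c=C):   # tilt>0: roll forward about AX (deg)
    y=-AX;z=np.array([0,0,-1.]);x=np.cross(y,z)
    r=R.from_rotvec(AX*np.radians(tilt))*R.from_matrix(np.c_[x,y,z])
    return r,c-back*r.apply([0,0,1])
def row(tilt,back=0,c=C):
    s=read_state();r0=R.from_quat(s["ee_rot"]);r,p=target(tilt,back,c)
    print((r0.inv()*r).as_rotvec().round(3),r0.inv().apply(p-s["position"]).round(1))
E
python3 -c "
from h import *
row(-30,110)"
```

```text
[ 0.244  0.486 -0.903] [-203.1   92.4  116.4]
```

Call:
{"name": "carry_out", "arguments": {
  "motion": [
    [0.05,0.1,-0.18,-50,20,20,1],
    [0.1,0.2,-0.36,-100,45,45,1],
    [0.15,0.3,-0.54,-150,70,80,1],
    [0.2,0.4,-0.72,-190,85,105,1],
    [0.244,0.486,-0.9,-203,92.4,116.4,1]
  ]
}}

```text
clock: 0.78
position: [531.0, 206.0, 127.3]
ee_rot: [0.905, -0.353, 0.224, 0.075]
contact_force: [2.1, -1.2, 2.1]
gripper_width: 85.3
grasp_force: 0.0
```

Call:
{"name": "carry_out", "arguments": {
  "motion": [
    [0,0,0,0,0,0,1],
    [0,0,0,0,0,0,1]
  ]
}}

```text
clock: 1.02
position: [533.1, 203.1, 129.3]
ee_rot: [0.903, -0.359, 0.223, 0.074]
contact_force: [1.0, 0.6, 0.5]
gripper_width: 85.6
grasp_force: 0.0
```

Run:
```python
from h import *
row(-30,110);row(-30,0)
s=read_state();print(s["joints"].round(2),s["position"],s["contact_force"])
w=get_image("wrist");cv2.imwrite("pics/w2.png",w["color"])
def fp(P):
    q=R.from_quat(w["orientation"]).inv().apply(np.array(P)-w["position"]);t=np.arctan2(np.hypot(*q[:2]),q[2]);K=np.array(w["mtx"])
    return (q[:2]/np.hypot(*q[:2])*t*K[0,0]+K[:2,2]).round(1)
n=np.array([-AX[1],AX[0],0])
print([fp(C+[0,0,25]+i*27*AX+j*14.4*n) for i,j in((-1,1),(1,1),(1,-1),(-1,-1))])
```

```text
[ 0.026  0.049 -0.105] [-1.1  0.7  0.6]
[ 0.026  0.049 -0.105] [  4.1  -2.4 110.4]
[ 0.79  0.36 -0.7   0.84 -0.65 -0.69] [533.08851796 203.11592193 129.33430178] [1.01717763 0.63102525 0.54437469]
[array([287. , 193.7]), array([215.9, 201.4]), array([212.9, 164.6]), array([282.3, 157. ])]
```

View pics/w2.png

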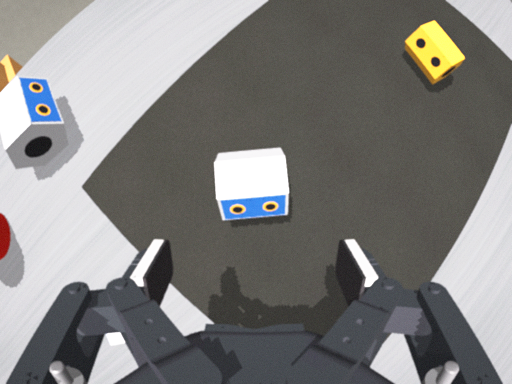

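The wrist view confirms the target: the block at (252,185) has its blue face with two ports at (252,208), towards the gripper, and the predicted top-face corners match. I'll correct the rotation and go down.

Call:
{"name": "carry_out", "arguments": {
  "motion": [
    [0.026,0.049,-0.105,1,0,30,1],
    [0.026,0.049,-0.105,2,-1,60,1],
    [0.026,0.049,-0.105,4,-2,90,1],
    [0.026,0.049,-0.105,4,-2.4,110,1],
    [0.026,0.049,-0.105,4,-2.4,110,1]
  ]
}}

```text
clock: 1.7
position: [576.9, 168.0, 32.7]
ee_rot: [0.916, -0.307, 0.245, 0.083]
contact_force: [-0.0, -0.4, 0.2]
gripper_width: 85.8
grasp_force: 0.0
```

```bash
python3 -c "
from h import *
row(-30,0);s=read_state();print(s['joints'].round(2),s['position'],s['contact_force'])"
```

```text
[ 0.003 -0.001 -0.001] [-1.5 -1.1 -1.2]
[ 0.5   0.51 -0.83  1.58 -0.47 -1.1 ] [576.88079348 167.99113787  32.67317132] [-0.04010758 -0.3938913   0.225537  ]
```

Call:
{"name": "carry_out", "arguments": {
  "motion": [
    [0,0,0,0,0,0,-1],
    [0,0,0,0,0,0,-1],
    [0,0,0,0,0,0,-1],
    [0,0,0,0,0,0,-1],
    [0,0,0,0,0,0,-1]
  ]
}}

```text
clock: 2.33
position: [575.8, 170.7, 34.5]
ee_rot: [0.916, -0.305, 0.247, 0.082]
contact_force: [-2.3, -0.2, 6.6]
gripper_width: 53.6
grasp_force: 64.3
```

```bash
python3 -c "
from h import *
for t,h in((-15,10),(0,10),(15,10),(30,10),(30,0)): row(t,0,C+[0,0,h])"
```

```text
[-0.002 -0.264  0.002] [ 4.8  0.5 -7.1]
[-0.001 -0.526  0.002] [ 4.8  0.5 -7.1]
[-0.001 -0.788  0.003] [ 4.8  0.5 -7.1]
[-1.00e-03 -1.05e+00  3.00e-03] [ 4.8  0.5 -7.1]
[-1.00e-03 -1.05e+00  3.00e-03] [-0.2  0.5  1.6]
```

Call:
{"name": "carry_out", "arguments": {
  "motion": [
    [0,0,0,3,0,-5,-1],
    [0,0,0,6,0,-10,-1],
    [0,-0.15,0,6,0,-10,-1],
    [0,-0.3,0,6,0,-10,-1],
    [0,-0.45,0,6,0,-10,-1]
  ]
}}

```text
clock: 2.95
position: [586.4, 155.6, 50.7]
ee_rot: [0.935, -0.32, 0.139, 0.064]
contact_force: [1.8, -1.7, -3.5]
gripper_width: 53.1
grasp_force: 63.5
```

```bash
python3 -c "
from h import *
for t,h in((30,10),(30,0)): row(t,0,C+[0,0,h])
s=read_state();print(s['joints'].round(2),s['position'],s['contact_force'])"
```

```text
[ 0.029 -0.828 -0.022] [-18.5  -5.1   2.1]
[ 0.029 -0.828 -0.022] [-21.5  -5.4  11.6]
[ 0.61  0.51 -0.6   0.67 -0.5  -0.3 ] [586.42570388 155.64676849  50.73012363] [ 1.76985426 -1.71321802 -3.4547395 ]
```

Call:
{"name": "carry_out", "arguments": {
  "motion": [
    [0,0,0,-4,-1,0,-1],
    [0.01,-0.15,-0.005,-10,-3,0,-1],
    [0.015,-0.3,-0.01,-16,-4,0,-1],
    [0.02,-0.42,-0.015,-18,-5,1,-1],
    [0.02,-0.5,-0.02,-18,-5,1,-1]
  ]
}}

```text
clock: 3.58
position: [578.1, 168.6, 44.6]
ee_rot: [0.944, -0.315, -0.092, -0.024]
contact_force: [1.4, -0.4, -2.8]
gripper_width: 53.3
grasp_force: 64.1
```

```bash
python3 -c "
from h import *
for t,h in((30,10),(30,0)): row(t,0,C+[0,0,h])
s=read_state();print(s['joints'].round(2),s['position'],s['contact_force'])"
```

```text
[ 0.013 -0.333 -0.002] [-2.2  0.2  2.1]
[ 0.013 -0.333 -0.002] [-0.3  0.  11.9]
[ 0.47  0.61 -0.11 -0.2  -0.96  0.58] [578.13769108 168.62604366  44.62918702] [ 1.44506914 -0.4400712  -2.7829105 ]
```

Call:
{"name": "carry_out", "arguments": {
  "motion": [
    [0,-0.11,0,-1,0,0,-1],
    [0.01,-0.22,0,-2,0,1,-1],
    [0.013,-0.333,0,-2.2,0.2,2,-1],
    [0.013,-0.333,0,-2.2,0.2,2,-1]
  ]
}}

```text
clock: 4.08
position: [575.2, 167.8, 40.8]
ee_rot: [0.915, -0.309, -0.245, -0.08]
contact_force: [0.1, 1.1, -4.1]
gripper_width: 52.8
grasp_force: 64.2
```

Run:
```python
from h import *
for t,h in((30,10),(30,0)): row(t,0,C+[0,0,h])
s=read_state();print(s['joints'].round(2),s['position'],s['contact_force'])
a=get_image("scene");b=get_image("side")
f=lambda i,x,y,s,k:cv2.resize(i["color"][y:y+s,x:x+s],(k,k),interpolation=cv2.INTER_CUBIC)
cv2.imwrite("pics/c2.png",np.hstack([f(a,240,100,80,400),f(b,170,135,80,400)]))
```

```text
[ 0.002 -0.002 -0.007] [-1.7 -2.2 -1.6]
[ 0.002 -0.002 -0.007] [ 3.3 -2.3  7.1]
[ 0.33  0.72  0.11 -0.44 -1.3   0.78] [575.20179096 167.81848535  40.77607181] [ 0.11627053  1.07663923 -4.06091823]
```

View pics/c2.png

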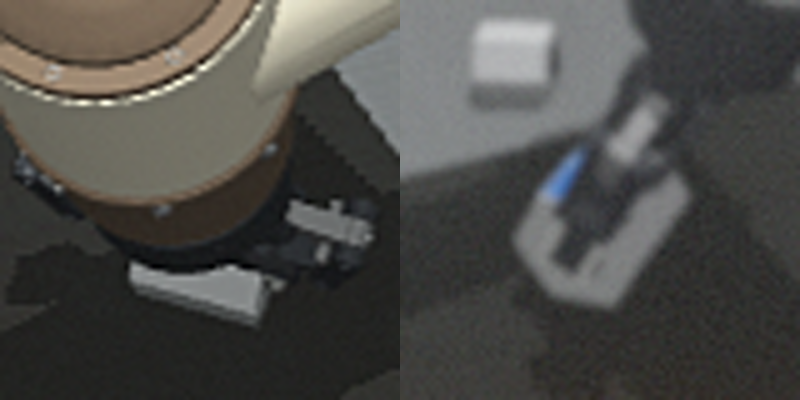

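In the side crop the blue is now on top at about (560,175) and the bottom face is nearly level. I'll lower it to contact.

Call:
{"name": "carry_out", "arguments": {
  "motion": [
    [0,0,0,1,0,2,-1],
    [0,0,0,2,0,4,-1],
    [0,0,0,3,0,5,-1],
    [0,0,0,3,0,5,-1]
  ]
}}

```text
clock: 4.68
position: [575.0, 171.2, 37.1]
ee_rot: [0.916, -0.307, -0.245, -0.083]
contact_force: [-0.3, 0.2, -4.8]
gripper_width: 53.2
grasp_force: 64.2
```

Call:
{"name": "carry_out", "arguments": {
  "motion": [
    [0,0,0,0.5,0,1,-1],
    [0,0,0,1,0,2,-1],
    [0,0,0,1.5,0,2.5,-1],
    [0,0,0,1.5,0,2.5,-1]
  ]
}}

```text
clock: 5.18
position: [575.1, 171.1, 35.7]
ee_rot: [0.916, -0.307, -0.246, -0.084]
contact_force: [-0.8, -0.4, 5.0]
gripper_width: 53.3
grasp_force: 65.1
```

It's touching the mat (+5 N), so I'll release and back off along the tool axis.

Call:
{"name": "carry_out", "arguments": {
  "motion": [
    [0,0,0,0,0,0.5,0.2],
    [0,0,0,0,0,0.5,0.6],
    [0,0,0,0,0,0.5,1],
    [0,0,0,0,0,0.5,1],
    [0,0,0,0,0,0.5,1]
  ]
}}

```text
clock: 5.8
position: [574.9, 171.2, 33.6]
ee_rot: [0.916, -0.307, -0.246, -0.083]
contact_force: [-0.2, -0.5, -0.2]
gripper_width: 85.3
grasp_force: 0.0
```

Call:
{"name": "carry_out", "arguments": {
  "motion": [
    [0,0,0,0,0,-20,1],
    [0,0,0,0,0,-50,1],
    [0,0,0,0,0,-90,1],
    [0,0,0,0,0,-120,1],
    [0,0,0,0,0,-120,1]
  ]
}}

```text
clock: 6.42
position: [624.5, 134.4, 139.8]
ee_rot: [0.916, -0.307, -0.243, -0.085]
contact_force: [-0.8, 0.2, -0.1]
gripper_width: 85.4
grasp_force: 0.0
```

Run:
```python
from h import *
s=read_state();print(s['position'],s['contact_force'],s['gripper_width'])
a=get_image("wrist");b=get_image("side")
cv2.imwrite("pics/c3.png",np.hstack([cv2.resize(a["color"],(400,300)),cv2.resize(b["color"][135:210,160:260],(400,300))]))
```

```text
[624.54425219 134.35056276 139.81103888] [-0.81331913  0.15953848 -0.10763532] 85.35827634060637
```

View pics/c3.png

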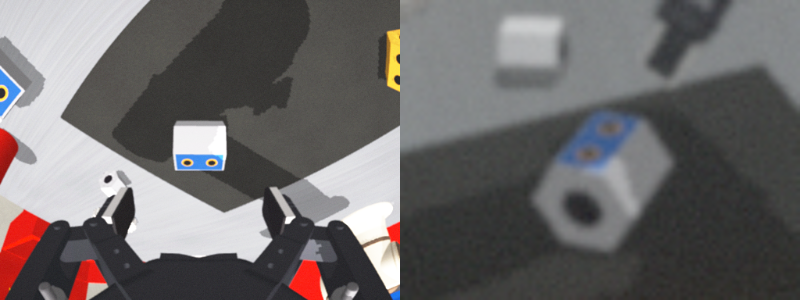

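The side crop shows the block flat on the mat with the blue port face up at about (600,140). The wrist view shows the brass block undisturbed at the upper right and the gripper clear.

```bash
python3 -c "
from bench import *
print(job_done())"
```

```text
the job is handed in; nothing more can be done
None
```

The aluminium block is rolled over by one face and lies flat on the mat with its blue port face up. The brass block was not touched, and the job was handed in at about 6.5 s on the robot's clock; no verdict came back.

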